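# Tip the long sleeve into its gauge lane

### The job

Three steel sleeves stand at the heads of the three lanes of the length gauge. Push the longest one over so that it falls lengthways into its own lane, then push it along the lane until its end is up against the steel stop bar; do it all by pushing and never pick the sleeve up. Leave the other sleeves standing where they are, and do not disturb anything else on the bench.

Things in the scene. Friction and masses are not known exactly. Their poses are not given: they have to be found in the camera images.
- gauge: Fixed length gauge: 6 mm thick aluminium plate with three parallel white lanes and a steel stop bar. Origin on the bench surface under the middle lane; +x runs along the lanes from their heads to the stop bar, away from the robot (yaw within 0.35 rad of world x); z up. Lane middles at y = -85, 0, +85 mm. The sleeves stand on bare plate at x = -97 to -87 mm. Plate: x -130 to +115, y -125 to +185 mm.
- lane_floor (a point): Centre of the middle lane's floor, on the plate: gauge (0, 0, 6 mm), gauge axes. All lanes are alike: a trough from x = -62 to +90 mm, the plate as floor, with two 45 degree plastic cheeks 20 mm apart at the floor and 48 mm apart at their top edges, 14 mm above the plate. They centre a sleeve lying in them, whose axis is then 17 mm above the plate.
- stop_face (a point): Centre of the top edge of the near face of the steel stop bar, which crosses the far ends of all three lanes: gauge x = +90 mm, 40 mm above the bench, gauge axes. A long sleeve lying against it has its centre 42.5 mm short of it (gauge x = +47.5 mm).
- long_sleeve_center (a point): The longest sleeve: plated steel, 34 mm diameter, 85 mm long, 0.2 to 0.4 kg, ends recessed like a bore, standing on end at the head of any one of the three lanes. The point is its centre, half-way along it; z is the sleeve's own axis (up while it stands). Pushed near its upper rim (65 mm up or more) it tips over about its foot; pushed low down it slides.
- mid_sleeve_center (a point): A shorter sleeve, 34 mm diameter, 50 mm tall, standing at another lane head; leave it. The point is its centre, 25 mm up; z is its axis.
- wide_sleeve_center (a point): A wide short sleeve, 42 mm diameter, 40 mm tall, standing at the remaining lane head; leave it. The point is its centre, 20 mm up; z is its axis.
- collar_center (a point): A small collar, 30 mm diameter, 30 mm tall, standing on the gauge plate beside the lanes, on its +y side (gauge y about 150 mm); leave it. The point is its centre, 15 mm up; z is its axis.
- wrench_grip (a point): A 170 mm wrench lying on the bench to the left of the gauge; leave it. The point is on its handle.
- oil_bottle: A bottle, 54 mm diameter, 130 mm tall, standing to the right of the gauge; leave it. Origin at the centre of its underside.
- tin: A jar, 70 mm diameter, 70 mm tall, standing to the left of the gauge; leave it. Origin at the centre of its underside.
- spare_sleeve_center (a point): A sleeve, 40 mm diameter, 55 mm tall, standing on the bench to the right of the gauge; leave it. The point is its centre, 27.5 mm up.
Mind the look-alikes: they are no part of the job. Leave any red or yellow look-alike of the part that bears wide_sleeve_center alone.

How it is judged:
By the outcome, as a careful person would: the job done as asked, in the order asked, and still so for the second after the job is handed in, with the robot touching nothing.
It also fails if it takes over 40 s, if anything falls off the work surface, if the arm or the gripper's body presses on something with over 40 N, if the wrist force passes 120 N, or if a joint passes its speed limit or range.

### The arm

A 6-joint arm with a two-finger parallel gripper is mounted at the origin on the work surface. World frame = base frame: x ahead of the robot, y to its left, z up, the work surface at z = 0. Lengths are in m, angles in rad, forces in N, time in s.
With the tool pointing down it reaches from about 0.2 to 0.875 m from the base axis. Payload 3.4 kg.
Tool frame: the origin (TCP) lies midway between the tips of the shut fingers; the grasp point (between the pads) lies 19 mm behind it; z points along the fingers, y is the direction in which the jaws open and shut (so a half turn about z gives the same grasp; the last joint's range is limited). The gripper opens to 94 mm and grips with 3 to 60 N. Pads are 16 mm wide; open, the fingers measure 119 mm over their backs; the gripper's body (75 mm by 177 mm) begins 78 mm behind the grasp point.
Start: joints at [1.017, 0.276, 1.505, -0, 1.361, -0.121], TCP at [0.241, 0.522, 0.205] pointing down, gripper open.
Joint ranges: [-2.89, 2.89], [-0.75, 2.08], [0.22, 2.7], [-1.18, 4.32], [0.11, 2.71], [-2.7, 2.7]. Speed limits (rad/s): [2.57, 2.57, 3.14, 3.14, 3.14, 3.14].

### API

Orientations are given as [roll, pitch, yaw] about the fixed x, y, z axes, in that order (R = Rz(yaw) Ry(pitch) Rx(roll)).
In Python, from bench import arm gives the robot as it stands. The module is installed in compiled form; this text tells all that it offers.
- The arm moves only by the tool arm_command, never from a script. Its arguments are lists of equal length, an entry for each row: "jaw": the opening, from 0 (shut) to 1 (fully open); "translation": the shift along the tool's x, y, z in mm, a list of three; "twist": the turn, a rotation vector about the tool's x, y, z in rad, a list of three. In form: {"jaw": [jaw, ...], "translation": [[x, y, z], ...], "twist": [[rx, ry, rz], ...]}. A call has 1 to 5 rows; each row shifts and turns the pose as measured when the row begins, along the tool's axes as they then stand; what a row does not reach is not made up. A row lasts 1/10 s, in which the tool goes at most 50 mm and 8.59 degrees, less where a joint would pass 70% of its speed; a pose out of reach is approached as far as the arm can. A call with a gripper value outside its range is refused whole. The fingers move at their own pace and stop on an object; "newtons" is the grip in N (left out, the last holds). Time passes only in rows, so rows that do not move let the fingers close. It gives the time, the measured TCP pose, the force and the opening at its end, in the units of the state.
- arm.get_obs(): the state, without advancing time (a new reading comes with each control period).
- arm.get_image(name): name is "scene" or "side" or "wrist"; returns a dict with "frame" (400x640x3 uint8, red, green, blue), "fx", "fy", "cx", "cy" (pixels), "R" (3x3) and "t" (3): a world point X has camera coordinates R X + t. Camera axes: x right, y down, z forward; pixel columns grow to the right and rows downward; lengths in m; the calibration is good to about 2 mm. A picture is of the moment at which its call begins. There is no depth.
- arm.finish_job(): hands the job in, once; it reports no verdict.
Trained networks look in the newest picture that a camera, given by its name, has taken for a name from the list of things; names that differ only in an ending like _2 or _b are one class to them, and where a whole thing is asked for, a point or a joint stands for the part that bears it (a point fixed in the world has none). Each returns a list of dicts, best first, with "score" (0 to 1); they miss things now and then, are a little off and sometimes report something else, mostly with a low value. They report only what shows in the picture. A call takes as long as a camera call. They do not tell look-alikes from the thing itself.
- arm.spot_in(camera, label): "box" ([left, top, right, bottom] in pixels, round what is visible of it).
- arm.regions_of(camera, label): "mask" (400x640 bool, what is visible of it) and "box" ([left, top, right, bottom] in pixels, round what is visible of it).
The state is a dict: "clock": time; "q": joint angles; "joint_velocities": joint speeds; "tau": joint torques, N m; "eef_pos": TCP position; "ee_rot": TCP orientation; "ft_force": force on the tool from outside, world axes, zero at the start; "torque": the same for the moment, N m; "gripper_width": finger opening in m.
Only numpy, scipy, OpenCV 4.12 (cv2) and the standard library are available. Lean on these libraries where they do the work, as an engineer would, in place of code of your own. Each camera call takes 0.05 s, during which the arm holds its last target. There are 200 camera calls.

## Working session

There is one attempt and no reset: what is moved stays moved. The work goes in short steps, Python scripts to look and compute and a tool call to move; the robot and the scene stay as the last step left them, time stands still between calls to the robot, and variables do not carry over. Pictures are saved under pics/ and viewed, about 8 in all and at most 12, crops included, and the job is handed in when it is done.

Besides the shell and the picture viewer there is one more tool, called after "Call:" as name(argument=value, ...) on one line, values as JSON. arm_command: Moves the arm, as the interface text tells. Its arguments: {"type":"object","properties":{"jaw":{"type":"array","items":{"type":"number"}},"translation":{"type":"array","items":{"type":"array","items":{"type":"number"}}},"twist":{"type":"array","items":{"type":"array","items":{"type":"number"}}},"newtons":{"type":"number"}},"required":["jaw","translation","twist"]}

```bash
mkdir -p pics
cat > h.py <<'E'
import numpy as np, cv2
from bench import arm
def ray(im,u,v):
    R=np.array(im["R"]);t=np.array(im["t"]);c=-R.T@t
    d=R.T@np.array([(u-im["cx"])/im["fx"],(v-im["cy"])/im["fy"],1]);return c,d
def at_z(im,u,v,z):
    c,d=ray(im,u,v);return c+d*(z-c[2])/d[2]
def proj(im,X):
    p=np.array(im["R"])@np.array(X)+np.array(im["t"]);return np.array([im["fx"]*p[0]/p[2]+im["cx"],im["fy"]*p[1]/p[2]+im["cy"]])
def save(im,n): cv2.imwrite("pics/"+n+".png",im["frame"][:,:,::-1])
E
python3 - <<'E'
from h import *
o=arm.get_obs();print({k:np.round(v,3) for k,v in o.items()})
for n in("scene","side"):
    im=arm.get_image(n);save(im,n+"0");print(n,-np.array(im["R"]).T@im["t"])
    for l in("long_sleeve_center","mid_sleeve_center","wide_sleeve_center","gauge","collar_center","spare_sleeve_center"):
        print(l,[(np.round(d["box"]).astype(int).tolist(),round(d["score"],2)) for d in arm.spot_in(n,l)])
E
```

```text
{'clock': np.float64(0.0), 'q': array([ 1.017,  0.277,  1.506,  0.   ,  1.361, -0.121]), 'joint_velocities': array([ 0.001,  0.   ,  0.001, -0.001,  0.001,  0.001]), 'tau': array([ 0.0000e+00, -4.0458e+01, -2.3723e+01,  7.0000e-02,  3.4000e-02,
       -0.0000e+00]), 'eef_pos': array([0.241, 0.522, 0.205]), 'ee_rot': array([-3.14 , -0.   ,  2.709]), 'ft_force': array([-0.174,  0.474, -0.402]), 'torque': array([-0.016,  0.025,  0.02 ]), 'gripper_width': np.float64(0.094)}
scene [ 0.97420778 -0.1193468   0.83188326]
long_sleeve_center [([216, 184, 237, 211], 0.72)]
mid_sleeve_center [([256, 189, 268, 211], 0.72)]
wide_sleeve_center [([285, 189, 305, 212], 0.72), ([347, 168, 365, 190], 0.62), ([253, 154, 268, 171], 0.61), ([315, 143, 329, 163], 0.54)]
gauge [([204, 192, 340, 282], 0.83)]
collar_center [([315, 250, 327, 268], 0.73)]
spare_sleeve_center [([143, 193, 168, 219], 0.93)]
side [ 0.46430658 -0.78083523  0.83315042]
long_sleeve_center [([289, 260, 310, 295], 0.76)]
mid_sleeve_center [([298, 239, 312, 264], 0.82)]
wide_sleeve_center [([251, 189, 271, 210], 0.71), ([305, 217, 322, 238], 0.68), ([245, 239, 264, 265], 0.56), ([293, 177, 308, 194], 0.55)]
gauge [([281, 202, 398, 320], 0.85)]
collar_center [([372, 211, 386, 228], 0.58)]
spare_sleeve_center [([274, 346, 298, 379], 0.88)]
```

Run:
```python
import cv2
a=cv2.imread("pics/scene0.png")[120:300,120:400];b=cv2.imread("pics/side0.png")[160:390,220:440]
a=cv2.resize(a,None,fx=1.9,fy=1.9,interpolation=3);cv2.imwrite("pics/a.png",cv2.resize(cv2.imread("pics/scene0.png")[120:300,120:400],(784,504),interpolation=cv2.INTER_CUBIC))
cv2.imwrite("pics/b.png",cv2.resize(b,(570,596),interpolation=cv2.INTER_CUBIC))
```

```text
(no output)
```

View pics/a.png

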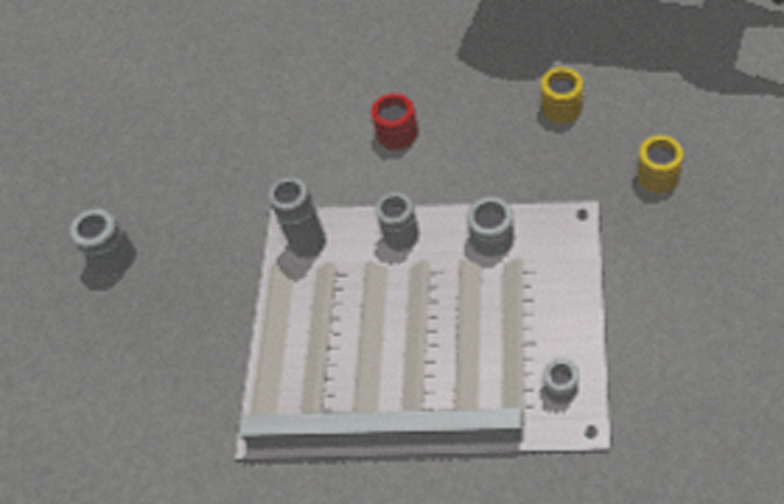

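View pics/b.png

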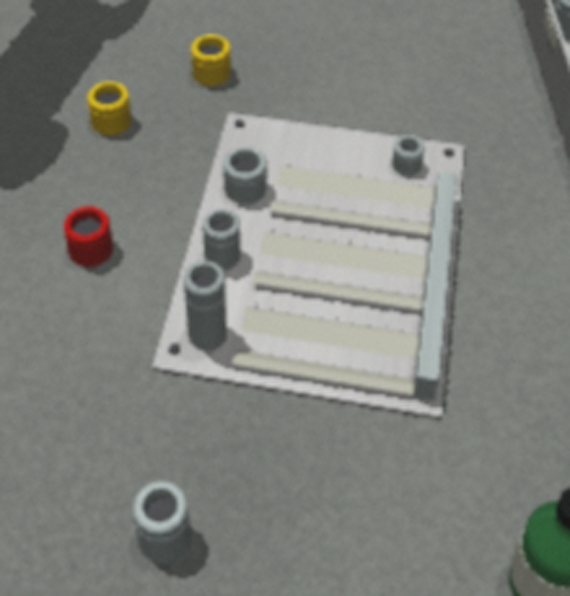

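The scene view shows the steel sleeves at the lane heads. The tall one is at crop (295,215), frame ≈(226,197), in the y=-85 lane. The mid sleeve is at frame (262,200) and the wide one at (295,200). Possible mix-ups are the spare sleeve (155,206), the mid sleeve, the wide sleeve, the collar (321,259), and the red and yellow rings. The long sleeve is clearly the tall one in both views. Next I'll fit the gauge pose.

```bash
cat > g.py <<'E'
from h import *
from scipy.optimize import least_squares
S=arm.get_image("scene");D=arm.get_image("side")
fs=lambda p:np.array(p)/2.8+120-0.3
fd=lambda p:np.array(p)/2.591+[220,160]-0.3
obs=[(S,fs((598,203)),(-.13,.185)),(S,fs((609,450)),(.115,.185)),(S,fs((238,458)),(.115,-.125)),
(D,fd((230,114)),(-.13,.185)),(D,fd((464,146)),(.115,.185)),(D,fd((442,414)),(.115,-.125)),(D,fd((155,367)),(-.13,-.125))]
def W(p,x,y,z):
    c,s=np.cos(p[2]),np.sin(p[2]);return np.array([p[0]+c*x-s*y,p[1]+s*x+c*y,z])
f=lambda p:np.concatenate([proj(i,W(p,*q,.006))-uv for i,uv,q in obs])
r=least_squares(f,[.5,0,0]);p=r.x;print("gauge",np.round(p,4),"res",np.round(r.fun,1))
for n,a,b,z in(("long",(289,193),(204,280),.091),("mid",(396,208),(222,224),.056),("wide",(491,217),(245,167),.046)):
    A=at_z(S,*fs(a),z);B=at_z(D,*fd(b),z);m=(A+B)/2
    c,s=np.cos(p[2]),np.sin(p[2]);g=np.array([[c,s],[-s,c]])@(m[:2]-p[:2])
    print(n,np.round(A,4),np.round(B,4),"gauge",np.round(g,4))
E
python3 g.py
```

```text
gauge [ 0.5478 -0.1644 -0.2255] res [-0.  -0.6  0.7 -0.2 -1.3  0.6 -0.3 -0.8  0.5 -0.6  0.3  0.4 -0.6 -0.5]
long [ 0.4408 -0.2257  0.091 ] [ 0.439  -0.2322  0.091 ] gauge [-0.0907 -0.0871]
mid [ 0.4554 -0.1406  0.056 ] [ 0.4539 -0.1456  0.056 ] gauge [-0.0956 -0.0001]
wide [ 0.4794 -0.0602  0.046 ] [ 0.4763 -0.069   0.046 ] gauge [-0.0905  0.0816]
```

Call:
arm_command(jaw=[0,0,0,0,0], translation=[[-15,-45,0],[-17,-45,0],[-19,-45,0],[-19,-45,0],[-19,-45,0]], twist=[[0,0,-0.104],[0,0,-0.103],[0,0,0],[0,0,0],[0,0,0]])

```text
clock: 1.3
eef_pos: [0.265, 0.282, 0.2034]
ee_rot: [3.139, 0.001, 2.934]
ft_force: [0.6, -0.1, 0.4]
gripper_width: 0.0572
```

Call:
arm_command(jaw=[0,0,0,0,0], translation=[[-19,-45,0],[-19,-45,0],[-19,-45,0],[-19,-45,0],[-19,-45,0]], twist=[[0,0,0],[0,0,0],[0,0,0],[0,0,0],[0,0,0]])

```text
clock: 1.8
eef_pos: [0.3115, 0.0363, 0.2047]
ee_rot: [3.136, 0.01, 2.94]
ft_force: [1.1, -0.1, -1.2]
gripper_width: 0.0173
```

Call:
arm_command(jaw=[0,0,0,0,0], translation=[[-24,-43,0],[-24,-43,0],[-24,-43,0],[-20,-40,0],[-15,-30,0]], twist=[[0,0,0.02],[0,0,0],[0,0,0],[0,0,0],[0,0,0]])

```text
clock: 2.3
eef_pos: [0.3723, -0.19, 0.2071]
ee_rot: [3.137, 0.019, 2.913]
ft_force: [0.7, 0.8, 0.4]
gripper_width: 0.0006
```

Call:
arm_command(jaw=[0], translation=[[0,0,0]], twist=[[0,0,0]])

```text
clock: 2.4
eef_pos: [0.3736, -0.1945, 0.2072]
ee_rot: [3.139, 0.02, 2.909]
ft_force: [0.1, 0.4, -0.7]
gripper_width: 0.0004
```

```bash
cat > st.py <<'E'
from h import *
from scipy.spatial.transform import Rotation as Ro
G=np.array([.5478,-.1644,-.2255]);c,s=np.cos(G[2]),np.sin(G[2])
o=arm.get_obs();e=np.array(o["eef_pos"]);g=np.array([[c,s],[-s,c]])@(e[:2]-G[:2])
R=Ro.from_euler("xyz",o["ee_rot"]).as_matrix()
Rt=np.array([[-c,-s,0],[-s,c,0],[0,0,-1]]).astype(float)
Rt[:,0]=[-c,-s,0];Rt[:,1]=[-s,c,0];Rt[:,2]=[0,0,-1]
if __name__=="__main__":
    print("clock",o["clock"],"gauge mm",np.round(g*1000,1),"z",np.round(e[2]*1000,1),"twist to fix",np.round(Ro.from_matrix(R.T@Rt).as_rotvec(),3),"F",np.round(o["ft_force"],1),"q",np.round(o["q"],2))
E
python3 st.py
python3 - <<'E'
from h import *
im=arm.get_image("side");save(im,"s1")
cv2.imwrite("pics/s1c.png",cv2.resize(im["frame"][140:340,200:420,::-1],(660,600),interpolation=cv2.INTER_CUBIC))
E
```

```text
clock 2.4 gauge mm [-163.1  -68.3] z 207.2 twist to fix [ 0.003  0.02  -0.007] F [ 0.1  0.4 -0.7] q [-0.66  0.03  1.81  0.01  1.29 -2.  ]
```

View pics/s1c.png

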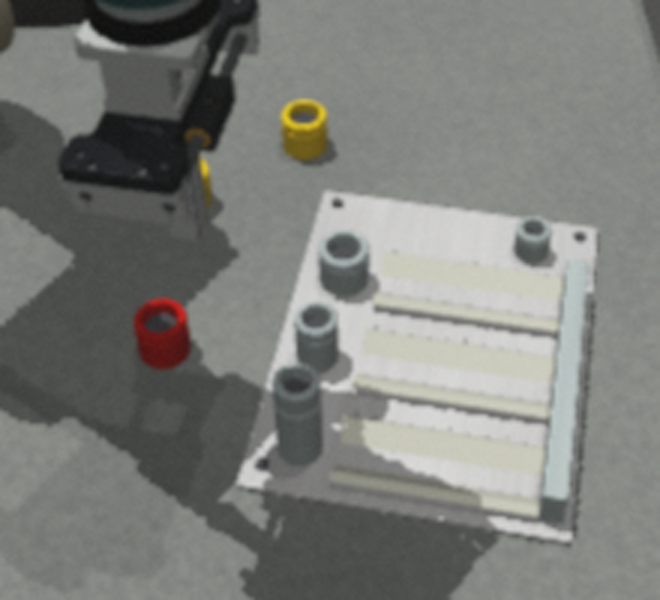

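Call:
arm_command(jaw=[0,0,0,0,0], translation=[[0,-9,35],[0,-9,35],[0,0,35],[0,0,20],[0,0,0]], twist=[[0,0.02,-0.007],[0,0,0],[0,0,0],[0,0,0],[0,0,0]])

```text
clock: 2.95
eef_pos: [0.3692, -0.2045, 0.0804]
ee_rot: [3.135, 0.002, 2.92]
ft_force: [-0.3, 0.7, -0.4]
gripper_width: 0.0005
```

```bash
python3 st.py
```

```text
clock 2.95 gauge mm [-165.1  -79. ] z 80.4 twist to fix [0.006 0.002 0.004] F [-0.3  0.7 -0.4] q [-0.68  0.16  2.01  0.01  0.97 -2.03]
```

Call:
arm_command(jaw=[0,0,0,0,0], translation=[[-15,-7,0],[-15,0,0],[-5,0,0],[0,0,0],[0,0,0]], twist=[[0.006,0,0.004],[0,0,0],[0,0,0],[0,0,0],[0,0,0]])

```text
clock: 3.45
eef_pos: [0.4086, -0.2201, 0.0852]
ee_rot: [-3.138, 0.01, 2.919]
ft_force: [-0.6, -0.1, 0.5]
gripper_width: 0.0006
```

```bash
python3 st.py
python3 - <<'E'
from h import *
im=arm.get_image("scene");save(im,"w1")
cv2.imwrite("pics/w1c.png",cv2.resize(im["frame"][130:290,170:350,::-1],(675,600),interpolation=cv2.INTER_CUBIC))
E
```

```text
clock 3.45 gauge mm [-123.2  -85.4] z 85.2 twist to fix [-0.003  0.01   0.003] F [-0.6 -0.1  0.5] q [-0.65  0.21  1.93  0.    0.99 -1.99]
```

View pics/w1c.png

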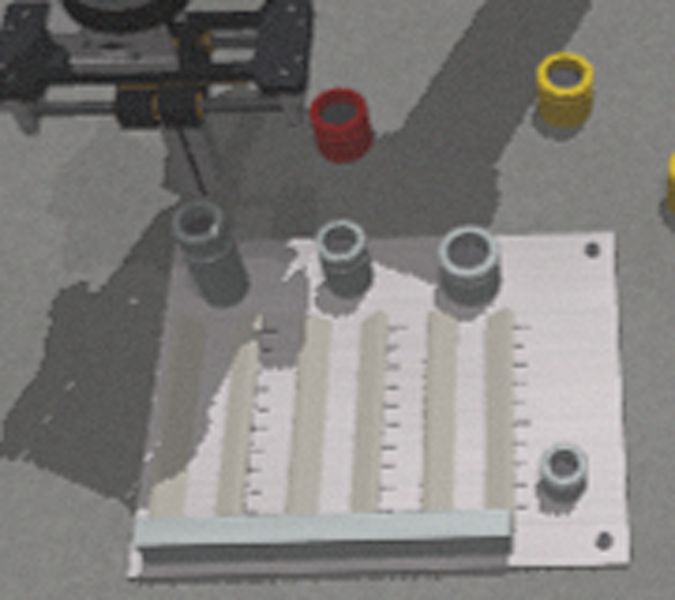

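Call:
arm_command(jaw=[0,0,0], translation=[[-5,0,4],[-8,0,0],[-8,0,0]], twist=[[0,0.01,0],[0,0,0],[0,0,0]])

```text
clock: 3.8
eef_pos: [0.4283, -0.2244, 0.0812]
ee_rot: [-3.139, -0.003, 2.918]
ft_force: [-0.1, -1.1, -0.1]
gripper_width: 0.0003
```

```bash
python3 st.py
```

```text
clock 3.8 gauge mm [-103.   -85.2] z 81.2 twist to fix [-0.003 -0.003  0.002] F [-0.1 -1.1 -0.1] q [-0.62  0.25  1.88 -0.    1.01 -1.97]
```

Call:
arm_command(jaw=[0,0,0,0], translation=[[-7,0,0],[-7,0,0],[-6,0,0],[0,0,0]], twist=[[0,0,0],[0,0,0],[0,0,0],[0,0,0]])

```text
clock: 4.2
eef_pos: [0.4519, -0.2301, 0.0809]
ee_rot: [-3.138, -0.001, 2.918]
ft_force: [0.0, 0.7, 0.3]
gripper_width: 0.0004
```

```bash
python3 st.py
python3 - <<'E'
from h import *
im=arm.get_image("scene");save(im,"w2");a=im["frame"][140:300,180:340,::-1]
im=arm.get_image("side");save(im,"s2");b=im["frame"][190:350,250:410,::-1]
cv2.imwrite("pics/w2c.png",cv2.resize(np.hstack([a,b]),(800,400),interpolation=cv2.INTER_CUBIC))
E
```

```text
clock 4.2 gauge mm [-78.8 -85.5] z 80.9 twist to fix [-0.003 -0.001  0.002] F [0.  0.7 0.3] q [-0.61  0.28  1.84 -0.    1.02 -1.95]
```

View pics/w2c.png

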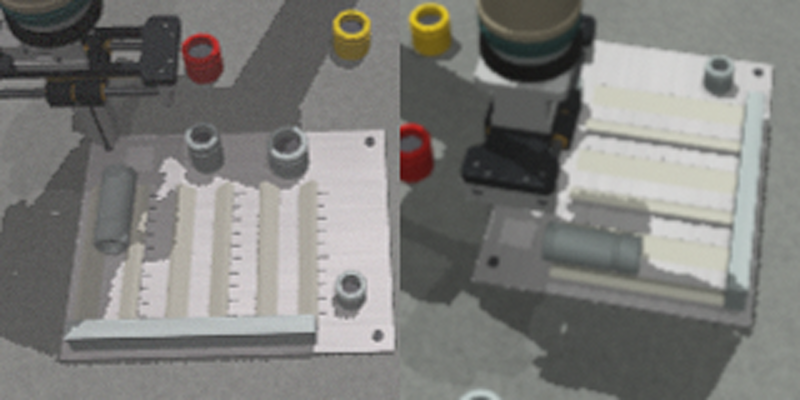

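The sleeve has fallen into its lane. In the side view it runs from about (308,286) to (346,291), and the other sleeves are still standing. Next I back up, go down behind it and push.

Run:
```python
from h import *
from st import G,c,s
for cam in("side","scene"):
    im=arm.get_image(cam)
    M=np.array([[c,s],[-s,c]])
    for d in arm.regions_of(cam,"long_sleeve_center")[:2]:
        v,u=np.nonzero(d["mask"]);P=np.array([M@(at_z(im,a,b,.023)[:2]-G[:2]) for a,b in zip(u,v)])*1000
        print(cam,d["score"],d["box"],"x",np.percentile(P[:,0],[1,50,99]).round(),"y",np.percentile(P[:,1],[2,50,98]).round())
im=arm.get_image("side")
for p in((308,286),(346,291)): print((M@(at_z(im,*p,.023)[:2]-G[:2])*1000).round())
```

```text
side 0.81 [304.3, 278.0, 350.1, 299.1] x [-73. -30.  13.] y [-104.  -84.  -64.]
scene 0.85 [219.0, 206.4, 234.3, 243.4] x [-80. -28.  18.] y [-101.  -84.  -68.]
[-72. -86.]
[ 12. -83.]
```

Call:
arm_command(jaw=[0.2,0.2,0.2,0.2,0.2], translation=[[15,0,0],[15,0,0],[10,0,0],[0,0,0],[0,0,0]], twist=[[0,0,0],[0,0,0],[0,0,0],[0,0,0],[0,0,0]])

```text
clock: 5.05
eef_pos: [0.409, -0.2202, 0.0814]
ee_rot: [-3.138, -0.0, 2.917]
ft_force: [1.1, -0.7, -0.2]
gripper_width: 0.0187
```

```bash
python3 st.py
```

```text
clock 5.05 gauge mm [-122.8  -85.4] z 81.4 twist to fix [-0.003 -0.     0.001] F [ 1.1 -0.7 -0.2] q [-0.64  0.22  1.92 -0.    1.   -1.98]
```

Call:
arm_command(jaw=[0.2,0.2,0.2,0.2,0.2], translation=[[0,0,20],[0,0,20],[0,0,13],[0,0,0],[0,0,0]], twist=[[0,0,0],[0,0,0],[0,0,0],[0,0,0],[0,0,0]])

```text
clock: 5.55
eef_pos: [0.4129, -0.2229, 0.0285]
ee_rot: [-3.136, 0.007, 2.916]
ft_force: [0.9, -0.5, -0.3]
gripper_width: 0.0188
```

```bash
python3 st.py
```

```text
clock 5.55 gauge mm [-118.5  -87.2] z 28.5 twist to fix [-0.006  0.007  0.   ] F [ 0.9 -0.5 -0.3] q [-0.64  0.29  1.99 -0.    0.85 -1.98]
```

Call:
arm_command(jaw=[0.2,0.2,0.2,0.2], translation=[[-10,2,3],[-12,0,0],[-8,0,0],[-5,0,0]], twist=[[-0.005,0.007,0],[0,0,0],[0,0,0],[0,0,0]])

```text
clock: 5.95
eef_pos: [0.4515, -0.2302, 0.0273]
ee_rot: [-3.14, 0.002, 2.916]
ft_force: [-3.1, 1.1, 0.7]
gripper_width: 0.0187
```

```bash
python3 st.py
```

```text
clock 5.95 gauge mm [-79.2 -85.6] z 27.3 twist to fix [-0.002  0.002  0.   ] F [-3.1  1.1  0.7] q [-0.61  0.34  1.91 -0.    0.89 -1.95]
```

Contact, with -3 N along the lane. I'll push on gently.

Call:
arm_command(jaw=[0.2,0.2,0.2,0.2,0.2], translation=[[-8,0,2],[-8,0,0],[-8,0,0],[-8,0,0],[-8,0,0]], twist=[[0,0,0],[0,0,0],[0,0,0],[0,0,0],[0,0,0]])

```text
clock: 6.45
eef_pos: [0.4853, -0.2361, 0.0247]
ee_rot: [3.141, -0.016, 2.919]
ft_force: [-5.2, 1.3, 4.8]
gripper_width: 0.0188
```

```bash
python3 st.py
```

```text
clock 6.45 gauge mm [-44.9 -83.9] z 24.7 twist to fix [ 0.001 -0.016  0.003] F [-5.2  1.3  4.8] q [-0.58  0.4   1.83 -0.01  0.94 -1.92]
```

Call:
arm_command(jaw=[0.2,0.2,0.2,0.2,0.2], translation=[[-7,-1,-3],[-7,0,0],[-7,0,0],[-6,0,0],[-4,0,0]], twist=[[0,-0.016,0.003],[0,0,0],[0,0,0],[0,0,0],[0,0,0]])

```text
clock: 6.95
eef_pos: [0.518, -0.2444, 0.0274]
ee_rot: [3.14, 0.001, 2.915]
ft_force: [-3.7, 0.6, 2.3]
gripper_width: 0.0187
```

```bash
python3 st.py
```

```text
clock 6.95 gauge mm [-11.2 -84.6] z 27.4 twist to fix [ 0.001  0.001 -0.001] F [-3.7  0.6  2.3] q [-0.56  0.43  1.76  0.    0.95 -1.91]
```

Call:
arm_command(jaw=[0.2,0.2,0.2], translation=[[-4,0,0],[-3,0,0],[-3,0,0]], twist=[[0,0,0],[0,0,0],[0,0,0]])

```text
clock: 7.25
eef_pos: [0.5235, -0.2455, 0.0273]
ee_rot: [3.14, -0.011, 2.917]
ft_force: [-11.3, 1.1, 9.2]
gripper_width: 0.019
```

```bash
python3 st.py
```

```text
clock 7.25 gauge mm [ -5.5 -84.5] z 27.3 twist to fix [ 0.002 -0.011  0.001] F [-11.3   1.1   9.2] q [-0.56  0.44  1.74 -0.    0.98 -1.9 ]
```

Call:
arm_command(jaw=[0.2,0.2], translation=[[-3,0,0],[-1,0,0]], twist=[[0,0,0],[0,0,0]])

```text
clock: 7.45
eef_pos: [0.5233, -0.2455, 0.0275]
ee_rot: [3.14, -0.02, 2.918]
ft_force: [-3.0, -0.1, 2.7]
gripper_width: 0.0186
```

```bash
python3 st.py
python3 - <<'E'
from h import *
im=arm.get_image("scene");save(im,"w3");a=im["frame"][140:300,180:340,::-1]
im=arm.get_image("side");save(im,"s3");b=im["frame"][190:350,250:410,::-1]
cv2.imwrite("pics/w3c.png",cv2.resize(np.hstack([a,b]),(800,400),interpolation=cv2.INTER_CUBIC))
E
```

```text
clock 7.45 gauge mm [ -5.7 -84.6] z 27.5 twist to fix [ 0.002 -0.02   0.002] F [-3.  -0.1  2.7] q [-0.56  0.44  1.73 -0.01  0.99 -1.9 ]
```

View pics/w3c.png

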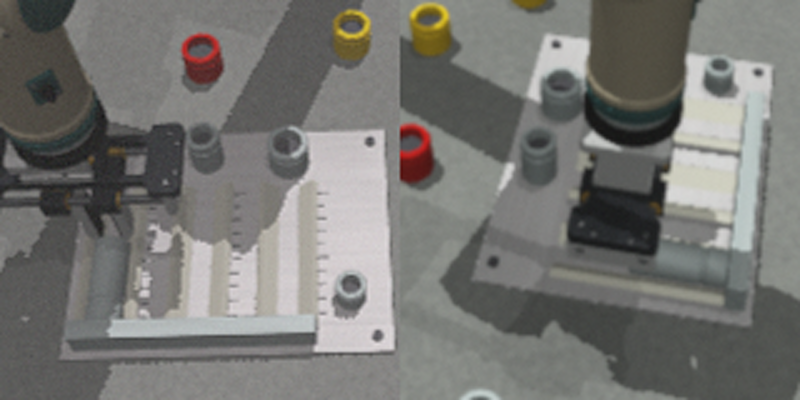

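Call:
arm_command(jaw=[0.2,0.2,0.2], translation=[[-4,0,0],[-4,0,0],[-4,0,0]], twist=[[0,-0.02,0],[0,0,0],[0,0,0]])

```text
clock: 7.85
eef_pos: [0.5235, -0.2454, 0.0272]
ee_rot: [3.14, -0.023, 2.921]
ft_force: [-12.4, 1.5, 9.8]
gripper_width: 0.0186
```

```bash
python3 st.py
```

```text
clock 7.85 gauge mm [ -5.6 -84.4] z 27.2 twist to fix [ 0.002 -0.023  0.005] F [-12.4   1.5   9.8] q [-0.55  0.44  1.73 -0.01  0.99 -1.9 ]
```

Call:
arm_command(jaw=[0.2,0.2,0.2,0.2,0.2], translation=[[8,0,0],[15,0,0],[15,0,-10],[5,0,-45],[0,0,-45]], twist=[[0,0,0],[0,0,0],[0,0,0],[0,0,0],[0,0,0]])

```text
clock: 8.35
eef_pos: [0.4831, -0.2359, 0.1263]
ee_rot: [3.137, -0.021, 2.919]
ft_force: [0.4, -0.7, 0.4]
gripper_width: 0.0186
```

Call:
arm_command(jaw=[0.2,0.2,0.2,0.2,0.2], translation=[[45,0,-20],[45,0,-10],[45,0,0],[45,0,0],[0,0,0]], twist=[[0,0,0],[0,0,0],[0,0,0],[0,0,0],[0,0,0]])

```text
clock: 8.85
eef_pos: [0.3124, -0.2007, 0.1693]
ee_rot: [-3.133, 0.013, 2.921]
ft_force: [-0.4, -0.2, -0.2]
gripper_width: 0.0185
```

```bash
python3 st.py
python3 - <<'E'
from h import *
from st import G,c,s
M=np.array([[c,s],[-s,c]])
A={}
for cam in("side","scene"):
    im=arm.get_image(cam);A[cam]=im;save(im,cam+"4")
    for d in arm.regions_of(cam,"long_sleeve_center")[:1]:
        v,u=np.nonzero(d["mask"]);P=np.array([M@(at_z(im,a,b,.023)[:2]-G[:2]) for a,b in zip(u,v)])*1000
        print(cam,d["score"],d["box"],"x",np.percentile(P[:,0],[1,50,99]).round(),"y",np.percentile(P[:,1],[2,50,98]).round())
    for l in("mid_sleeve_center","wide_sleeve_center","collar_center","spare_sleeve_center"):
        print(l,[np.round(d["box"]).astype(int).tolist() for d in arm.spot_in(cam,l)])
    def ga(p,z): return np.array([*(M.T@np.array(p)+G[:2]),z])
    print("rear/front/stop top px",[proj(im,ga((x,-.085),z)).round(1).tolist() for x,z in((.005,.04),(.09,.04))])
a=A["scene"]["frame"][140:300,180:340,::-1];b=A["side"]["frame"][220:340,290:410,::-1]
cv2.imwrite("pics/w4c.png",np.hstack([cv2.resize(a,(400,400),interpolation=2),cv2.resize(b,(400,400),interpolation=2)]))
E
```

```text
clock 8.85 gauge mm [-221.3  -88. ] z 169.3 twist to fix [-0.009  0.013  0.005] F [-0.4 -0.2 -0.2] q [-0.76 -0.02  1.96 -0.    1.19 -2.11]
side 0.71 [339.8, 283.3, 382.1, 302.8] x [ 5. 47. 88.] y [-103.  -84.  -63.]
mid_sleeve_center [[296, 240, 312, 266], [417, 348, 454, 400]]
wide_sleeve_center [[245, 238, 265, 264], [305, 218, 322, 237], [252, 191, 271, 210], [298, 241, 313, 263], [294, 176, 309, 194]]
collar_center [[376, 211, 384, 226]]
spare_sleeve_center [[272, 346, 295, 376]]
rear/front/stop top px [[342.9, 286.8], [382.1, 293.1]]
scene 0.77 [213.2, 233.3, 231.6, 267.7] x [-1. 44. 82.] y [-100.  -84.  -67.]
mid_sleeve_center []
wide_sleeve_center [[347, 168, 363, 188], [285, 189, 302, 212], [253, 154, 269, 171], [317, 143, 331, 164], [146, 194, 170, 219]]
collar_center [[314, 251, 326, 266]]
spare_sleeve_center [[145, 195, 170, 222], [204, 192, 336, 284]]
rear/front/stop top px [[222.8, 234.0], [218.6, 267.7]]
```

View pics/w4c.png

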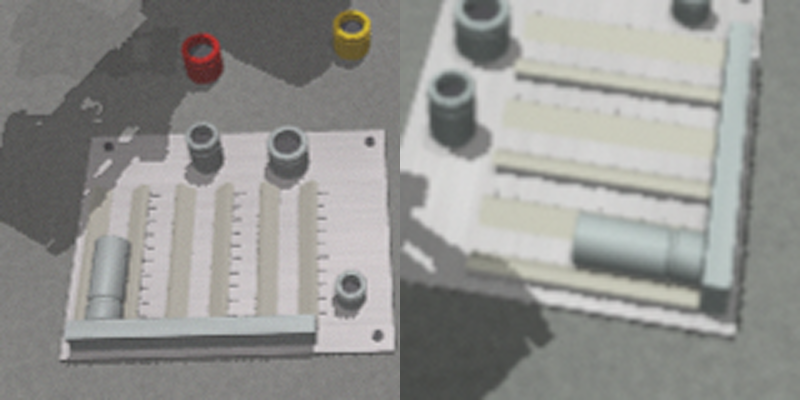

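The sleeve lies in its lane from gauge x ≈ 5 to 88-90 mm. Its end meets the stop bar at crop (700,255) in the side view. The mid and wide sleeves, collar, spare sleeve and rings show within a few pixels of where they started, and the arm is clear.

```bash
python3 -c "
from bench import arm
print(arm.finish_job())"
```

```text
the job is handed in; nothing more can be done
None
```

The longest sleeve, in the y = -85 mm lane, was tipped over into its own lane and pushed along it to the stop bar. It was only ever pushed, never gripped. The job was handed in at about 9 s of robot time, with the arm backed well clear.

- **At the stop:** On the last two pushes the tool stayed at gauge x ≈ -5.6 mm while the push built to about 12 N, so the sleeve was hard against the bar.
- **Position:** After backing off, the side camera put the sleeve from x ≈ 5 to 88 mm, centre 47 mm against 47.5 mm expected. The scene camera read its centre at 44 mm and its far end at 82 mm. There the stop bar hides part of that end, and no gap to the bar showed in the last picture.
- **Everything else:** The mid and wide sleeves, the collar, the spare sleeve and the red and yellow rings looked in place, within a few pixels. The mid sleeve was missed by the detector in the last scene image but is plainly standing in both pictures. I did not check the wrench, bottle or tin individually; the arm did not go near them at low height.
- **Forces:** The largest wrist force I read was about 16 N, at the stop. About 10 N of it was upward and I did not explain it.

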